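# Draw the ceramic filter plate and stand it on the draining rack

## Task

Turn the small tab aside that holds the ceramic plate in its sloping frame, draw the plate out along its slope and stand it on the draining rack next to it: foot on the ledge, lying flat against the sloping back, let go. The ceramic is brittle: grip it lightly, do not wrench it in the frame, and let go only when it stands on the ledge, softly, not dropped and not pressed hard; the rack's height has been changed by an unknown amount, so feel for its back and its ledge. Leave the crucible, the brass weight and the cork where they are.

Things in the scene. Friction and masses are not known exactly. Their poses are not given: they have to be found in the camera images.
- frame: aluminium frame on a grey base, fixed, holds the plate. Origin on the table below the plate's foot; +x away from the robot, +y left, +z up. Side channels (105 mm apart inside, slot 11 mm wide) guide the lower 72 mm of the plate; above that it is free, but for a 14 mm wide post at its left (+y) edge that carries the tab. Only the tab is higher than the plate.
- frame_foot (a point): where the middle of the plate's lower edge stands in the frame, 42 mm above the table; the frame's axes. The plate leans 28 degrees from vertical, top towards the robot: up the slope is (-0.469, 0, 0.883) in these axes, the plate's upper face looks along (0.883, 0, 0.469). It must be drawn out 75 mm up the slope to leave the channels.
- tab (a joint): angle of the steel swing tab (bar 44 x 14 x 5 mm) about an axis that runs up the slope. 0: it points right (-y of the frame) over the plate's top edge, 2 mm above it; positive: its end swings away from the robot; -1.8 to 1.8 rad, either way serves. Light friction (0.03 N m), stays where left; the plate is free beyond about 1.1 rad.
- tab_pivot (a point): the tab's pivot, on top of the left post at the tab's underside: 60.5 mm left of the plate's middle and 122 mm up the slope from frame_foot; the frame's axes.
- tab_pin (a point): middle of the steel pin, 10 mm across and 16 mm long, that stands up the slope on the tab, 37 mm from the pivot. The tab's flat top is 8 mm below this point, the pin's end 8 mm above it, along the slope. Its z runs up the slope.
- plate_center (a point): centre of the loose white ceramic plate: 100 mm wide (its y), 120 mm high (its z, up the slope), 8 mm thick (its x, the upper face), 0.14 to 0.23 kg. The top 40 mm are free at the middle, to be pinched across the 8 mm with the tool tilted along the slope. It bears 80 N in the fingers (sum of both, so 40 N grip), 25 N against the frame, 20 N against the rack.
- plate: the same plate, at the middle of its lower edge (its foot)
- rack: draining rack, fixed; origin on its base on the table, +x away from the robot, +z up. Its top leans like the frame: rigid aluminium back 88 mm wide, reaching 70 mm up the slope from a black rubber ledge 104 mm wide with a 7 mm lip, 20 mm from the back. The ledge is sprung: gives up to 5 mm down the slope, 2 N per mm. The top is clamped d = 0 to 50 mm up; d is not reported.
- rack_ledge (a point): where ledge and back meet, at the middle, if the top were clamped lowest (d = 0); in truth that line is d = 0 to 50 mm straight above this point. The rack's axes. A plate stood on the ledge flat against the back has its centre 25 mm nearer the robot (-x of the rack) and 54 mm + d higher (1 mm lower with the ledge's give) than this point.
- ledge (a joint): give of the rack's sprung ledge along the slope: 0 unloaded, negative as it is pressed down, -5 mm at the stop; 2 N per mm. A plate that stands on it presses it about 0.8 to 1.2 mm.
- crucible_mid (a point): middle of a white crucible, 36 mm across, 37 mm high, loose; in front of the rack; to be left alone
- weight_100_mid (a point): middle of a brass knobbed weight, 27 mm across, 30 mm high, loose; in front of the frame; to be left alone
- cork_large_mid (a point): middle of a large cork, 42 mm across, 26 mm high, loose; between frame and rack; to be left alone
Things that resemble listed ones, but are neither listed nor needed, are in the scene too. What is shaped like the frame but turquoise is not meant.

How it is judged:
By the outcome, as a careful person would: the job done as asked, in the order asked, and still so for the second after the job is handed in, with the robot touching nothing.
It also fails if it takes over 67 s, if anything falls off the work surface, if the arm or the gripper's body presses on something with over 40 N, if the wrist force passes 120 N, or if a joint passes its speed limit or range.

## Robot

A 6-joint arm with a two-finger parallel gripper is mounted at the origin on a cart in front of the work surface, level with it; the furniture and walls round the work are solid. World frame = base frame: x ahead of the robot, y to its left, z up, the work surface at z = 0. Lengths are in m, angles in degrees, forces in N, time in s.
With the tool pointing down it reaches from about 0.35 to 0.875 m from the base axis. Payload 4.2 kg.
Tool frame: the origin (TCP) lies between the finger pads; the fingertips stand 19 mm ahead of it and the grasp point (between the pads) is the TCP; z points along the fingers, y is the line along which they close (so a half turn about z gives the same grasp; the last joint's range is limited). The gripper opens to 87 mm and grips with 3 to 60 N. Pads are 19 mm wide; open, the fingers measure 117 mm over their backs; the gripper's body (75 mm by 190 mm) begins 51 mm behind the grasp point.
Start: joints at [84.431, 22.042, 0.453, 0, -68.411, -14.817], TCP at [0.218, 0.586, 0.242] pointing down, gripper open.
Joint ranges: [-179.83, 179.83], [-69.29, 118.12], [-61.27, 80.66], [-181.25, 117.63], [-171.15, -9.14], [-177.46, 177.46]. Speed limits (degrees/s): [159.86, 159.86, 180, 180, 180, 180].

## Interface

Orientations are given as a 3x3 rotation matrix whose columns are the frame's x, y, z axes.
In Python, from station import r gives the robot as it stands.
- The arm moves only by the tool drive_tool, never from a script. Its argument "steps" is one flat list of numbers, 7 for each row, row after row: the turn, a rotation vector about the tool's x, y, z in rad, then the shift along the tool's x, y, z in m, then the opening, from 0 (shut) to 1 (fully open). A call has 1 to 10 rows; each row shifts and turns the commanded pose from where the row before left it, along the tool's axes as they then stand; what a row does not reach is not made up. A row lasts 1/12 s, in which the tool goes at most 41.7 mm and 7.16 degrees, less where a joint would pass 70% of its speed; a pose out of reach is approached as far as the arm can. A call is refused whole if a number of a shift passes 0.0417 or a number of a turn 0.125, either way. A call with a gripper value outside its range is refused whole. The fingers move at their own pace and stop on an object; the grip force is fixed at half the most. Time passes only in rows, so rows that do not move let the fingers close. It gives the time, the measured TCP pose, the force, the opening and the grip force at its end, in the units of the state.
- r.sense(): the state, without advancing time (a new reading comes with each control period).
- r.capture(name): name is "scene" or "top" or "wrist"; returns the picture (384x512x3 uint8, blue, green, red); there is no depth.
- r.camera_params(name): a dict with "camera_matrix" (3x3 intrinsics, pixels), "extrinsics" (4x4, takes a point from world to camera coordinates). Camera axes: x right, y down, z forward; pixel columns grow to the right and rows downward; lengths in m; the calibration is good to about 2 mm. The wrist camera is an equidistant fisheye: a pixel r from the principal point sees the ray r / f radians off the axis. A picture is of the moment at which its call begins: read the wrist's pose just before it. camera_params takes no time and is no camera call; for the wrist camera it gives the pose at the moment of the call.
- r.finish_job(): hands the job in; it is judged then, once.
The state is a dict: "time_s": time; "joints": joint angles; "joint_velocities": joint speeds; "effort": joint torques, N m; "tcp_pos": TCP position; "ee_rot": TCP orientation; "wrist_force": force on the tool from outside, world axes, zero at the start; "moment": the same for the moment, N m; "gripper_width": opening from 0.0 (shut) to 1.0 (fully open); "gripper_force": force on a finger pad.
Only numpy, scipy, OpenCV 4.12 (cv2) and the standard library are available. Lean on these libraries where they do the work, as an engineer would, in place of code of your own. Each camera call takes 0.05 s, during which the arm holds its last target. There are 200 camera calls.

## Working session

There is one attempt and no reset: what is moved stays moved. The work goes in short steps, Python scripts to look and compute and a tool call to move; the robot and the scene stay as the last step left them, time stands still between calls to the robot, and variables do not carry over. Pictures are saved under pics/ and viewed, at most 11 in all, crops included, and the job is handed in when it is done.

Besides the shell and the picture viewer there is one more tool, called after ">>>" as a command line: name --argument value ..., lists and objects as JSON in quotes. drive_tool: Moves the arm, as the interface text tells. Its arguments: {"type":"object","properties":{"steps":{"type":"array"}},"required":["steps"]}

```bash
ls; mkdir -p pics
python3 - <<'E'
from station import r
import cv2,numpy as np
s=r.sense();print(s)
for n in("scene","top"):
    cv2.imwrite(f"pics/{n}0.png",cv2.resize(r.capture(n),None,fx=1.5,fy=1.5,interpolation=cv2.INTER_CUBIC))
    p=r.camera_params(n);print(n,np.round(p["camera_matrix"],1).tolist(),np.round(p["extrinsics"],4).tolist())
E
```

```text
pics
{'time_s': 0.0, 'joints': array([ 8.44305122e+01,  2.20895690e+01,  3.78849905e-01, -2.91733997e-02,
       -6.84126586e+01, -1.48154082e+01]), 'joint_velocities': array([-0.02205747, -0.03711977, -0.02635941,  0.01961384,  0.02445617,
       -0.03160573]), 'effort': array([ 4.22539542e-04, -3.90664959e+01,  1.87408286e+01,  4.21984836e+00,
        1.10523339e-02, -1.85467957e-04]), 'tcp_pos': array([0.21749744, 0.58531804, 0.24046531]), 'ee_rot': array([[ 9.37308430e-01, -3.48500278e-01, -6.80206410e-04],
       [-3.48500929e-01, -9.37306089e-01, -2.09718528e-03],
       [ 9.33080435e-05,  2.20276201e-03, -9.99997570e-01]]), 'wrist_force': array([0.25953936, 0.5311992 , 0.51749454]), 'moment': array([0.02506966, 0.01104357, 0.01407015]), 'gripper_force': 0.0, 'gripper_width': 0.9934636125234727}
scene [[431.3, 0.0, 260.4], [0.0, 431.3, 197.6], [0.0, 0.0, 1.0]] [[-0.862, -0.5066, 0.0167, 0.5459], [-0.391, 0.6437, -0.6578, 0.2526], [0.3225, -0.5736, -0.753, 1.1158], [0.0, 0.0, 0.0, 1.0]]
top [[458.1, 0.0, 264.5], [0.0, 458.1, 188.4], [0.0, 0.0, 1.0]] [[-0.0057, -1.0, -0.0069, 0.0994], [-0.9951, 0.0064, -0.099, 0.5956], [0.099, 0.0063, -0.9951, 1.5184], [0.0, 0.0, 0.0, 1.0]]
```

View pics/scene0.png

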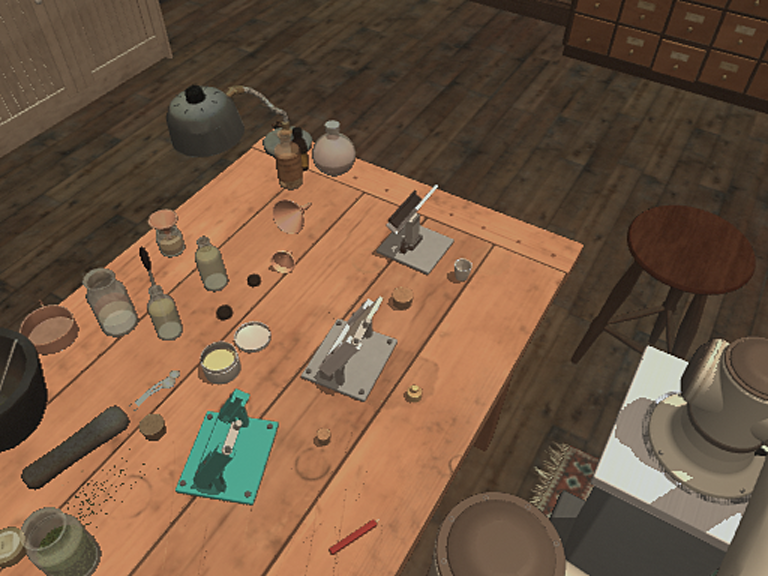

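View pics/top0.png

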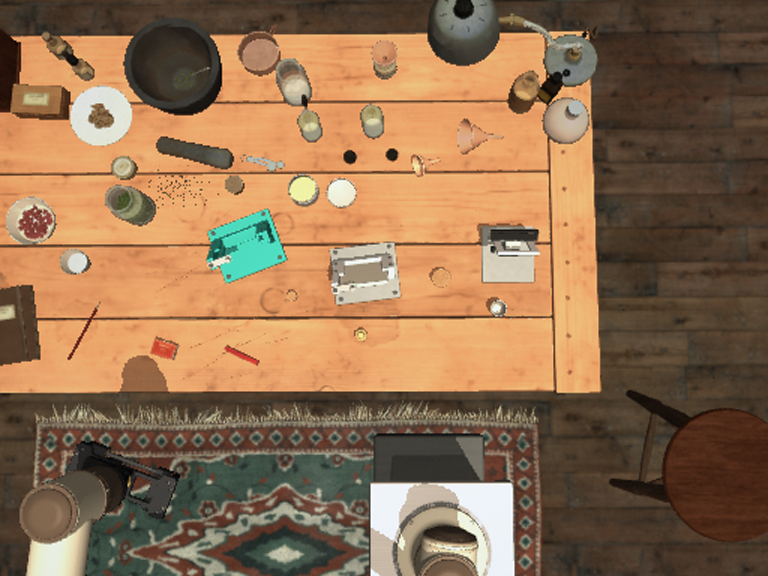

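Run:
```python
from station import r
import cv2,numpy as np
t=r.capture("top");s=r.capture("scene")
def c(im,x,y,w,h,k): return cv2.resize(im[y:y+h,x:x+w],None,fx=k,fy=k,interpolation=cv2.INTER_CUBIC)
a=np.hstack([c(t,210,150,70,60,5.7)[:342,:399],c(t,310,140,70,60,5.7)[:342,:399]])
cv2.imwrite("pics/a.png",a)
b=np.hstack([c(s,195,190,75,85,5.3)[:450,:397],c(s,245,115,75,85,5.3)[:450,:397]])
cv2.imwrite("pics/b.png",b)
```

```text
(no output)
```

View pics/a.png

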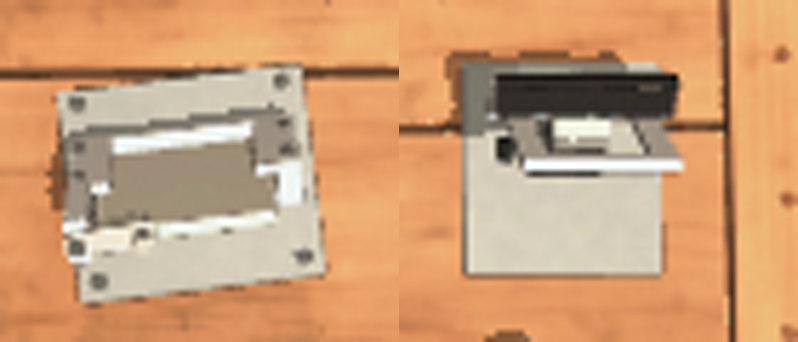

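View pics/b.png

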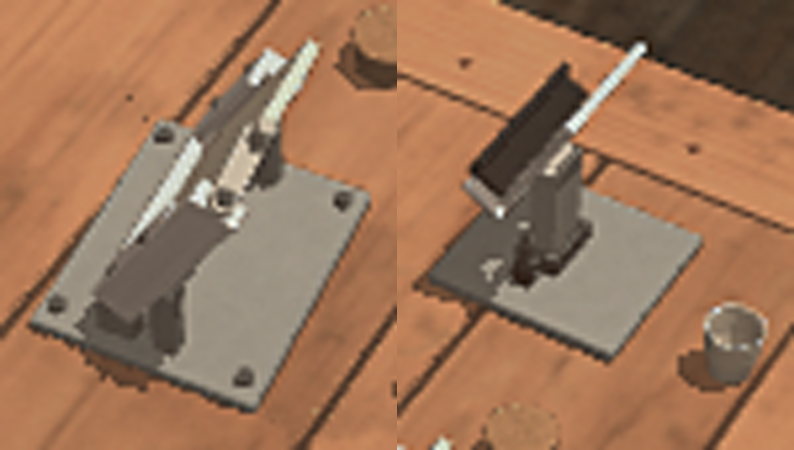

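The top crop shows the frame with the pivot screw at (76,248), the pin near (142,232) and the plate's right corner at (278,215). The rack's back edge runs (525..682, 158–170), with the black ledge at rows 75–115. The scene crop shows the pin near (262,135), the pivot near (225,198) and the plate's corner at (315,42).

```bash
cat > h.py <<'E'
from station import r
import cv2,numpy as np
from scipy.spatial.transform import Rotation as R
P={n:r.camera_params(n) for n in("scene","top")}
def proj(n,X):
    p=P[n];E=np.array(p["extrinsics"]);q=E[:3,:3]@X+E[:3,3];q=np.array(p["camera_matrix"])@q;return q[:2]/q[2]
a=np.radians(28);u=np.array([-np.sin(a),0,np.cos(a)]);n=np.array([np.cos(a),0,np.sin(a)]);y=np.array([0,1.,0])
def Rz(t): return R.from_euler('z',t).as_matrix()
E
cat > fit.py <<'E'
from h import *
from scipy.optimize import least_squares
ft=lambda x,y_:np.array([210+x/5.7,150+y_/5.7]); fs=lambda x,y_:np.array([195+x/5.3,190+y_/5.3])
rt=lambda x,y_:np.array([310+(x-399)/5.7,140+y_/5.7]); rs=lambda x,y_:np.array([245+(x-397)/5.3,115+y_/5.3])
def fr(v):
    x0,y0,t,th,w,xf,xn,bh=v
    F=np.array([x0,y0,0]);f=np.array([0,0,.042])
    piv=f+.0605*y+.122*u
    arm=-np.cos(th)*y+np.sin(th)*n
    b=lambda X,s:np.array([X,s*w,bh])
    O=[("piv","top",ft(76,248),piv+.008*u),("piv","scene",fs(225,198),piv+.008*u),
     ("pin","top",ft(142,232),piv+.037*arm+.016*u),("pin","scene",fs(262,135),piv+.037*arm+.016*u),
     ("pl","top",ft(277,214),f+.12*u-.05*y),("pl","scene",fs(315,43),f+.12*u-.05*y),
     ("c","top",ft(58,92),b(xf,1)),("c","top",ft(302,65),b(xf,-1)),("c","top",ft(325,272),b(xn,-1)),("c","top",ft(82,302),b(xn,1)),
     ("c","scene",fs(30,325),b(xf,1)),("c","scene",fs(165,122),b(xf,-1)),("c","scene",fs(370,195),b(xn,-1)),("c","scene",fs(255,410),b(xn,1))]
    return [(k,c,proj(c,F+Rz(t)@X)-m) for k,c,m,X in O]
def rk(v):
    x0,y0,z0,t,w,xf,xn,bh=v
    F=np.array([x0,y0,0]);L=np.array([0,0,z0])
    b=lambda X,s:np.array([X,s*w,bh])
    O=[("bk","top",rt(525,159),L+.07*u+.044*y),("bk","top",rt(682,159),L+.07*u-.044*y),
     ("bk","scene",rs(570,128),L+.07*u+.044*y),("bk","scene",rs(644,45),L+.07*u-.044*y),
     ("lip","top",rt(495,75),L+.022*n+.007*u+.052*y),("lip","top",rt(679,75),L+.022*n+.007*u-.052*y),
     ("lip","scene",rs(468,177),L+.022*n+.007*u+.052*y),("lip","scene",rs(565,65),L+.022*n+.007*u-.052*y),
     ("c","top",rt(462,62),b(xf,1)),("c","top",rt(662,273),b(xn,-1)),("c","top",rt(464,273),b(xn,1)),
     ("c","scene",rs(427,282),b(xf,1)),("c","scene",rs(702,240),b(xn,-1)),("c","scene",rs(610,354),b(xn,1))]
    return [(k,c,proj(c,F+Rz(t)@X)-m) for k,c,m,X in O]
for g,v0 in((fr,[.5,.15,.11,0,.07,.06,-.06,.008]),(rk,[.5,-.15,.1,0,.05,.05,-.06,.008])):
    s=least_squares(lambda v:np.ravel([e[2] for e in g(v)]),v0,loss="soft_l1")
    print(np.round(s.x,4).tolist())
    for e in g(s.x): print(e[0],e[1],np.round(e[2],1))
E
python3 fit.py
```

```text
[0.6369, 0.1705, 0.1131, 0.0862, 0.0745, 0.0479, -0.0793, 0.0029]
piv top [-0.3 -0.3]
piv scene [ 0.1 -0.8]
pin top [-0.2  1.2]
pin scene [-0.1 -1.6]
pl top [-0.3  0.3]
pl scene [ 0.1 -0.7]
c top [-0.3  0.4]
c top [-0.3  0. ]
c top [0.  0.1]
c top [-0.5 -0. ]
c scene [ 0.4 -0.3]
c scene [-0.5 -0.2]
c scene [0.1 0.4]
c scene [-0.4  0.1]
[0.682, -0.1597, 0.0855, -0.0007, 0.0596, 0.0463, -0.082, 0.0015]
bk top [-0.4 -0.4]
bk top [ 0.2 -0.6]
bk scene [-1.3  0.3]
bk scene [-1.4 -0.2]
lip top [0.1 1.4]
lip top [-0.   1.2]
lip scene [ 2.1 -1.9]
lip scene [0.2 0.6]
c top [-0.2  0.1]
c top [ 0.1 -0.3]
c top [ 0.1 -0.1]
c scene [ 0.1 -0.6]
c scene [-0.1 -0.1]
c scene [0.3 0.8]
```

```bash
cat >> h.py <<'E'
# frames: F = frame foot, K = rack ledge line (estimates)
TF=0.1131; F0=np.array([.6369,.1705,.042]); L0=np.array([.682,-.1597,.0855]); TK=-.0007
def tool(t): return Rz(t)@np.column_stack([-y,-n,-u])
def fp(yy,nn,ss): return F0+Rz(TF)@(yy*y+nn*n+ss*u)
def kp(yy,nn,ss): return L0+Rz(TK)@(yy*y+nn*n+ss*u)
def delta(Rt,pt):
    s=r.sense();Rc=s["ee_rot"];v=R.from_matrix(Rc.T@Rt).as_rotvec()
    print("rot",np.round(v,4),"shift(target axes) mm",np.round(1000*Rt.T@(pt-s["tcp_pos"]),1))
def st(fr="F"):
    s=r.sense();o,t=(F0,TF) if fr=="F" else (L0,TK)
    d=Rz(t).T@(s["tcp_pos"]-o);f=Rz(t).T@s["wrist_force"]
    print("t",round(s["time_s"],2),"y,n,s mm",np.round([1000*d@y,1000*d@n,1000*d@u],1),"f yns",np.round([f@y,f@n,f@u],1),"w",round(s["gripper_width"]*87,1),"gf",round(s["gripper_force"],1))
    print("joints",np.round(s["joints"],0))
E
python3 -c "
from h import *
print(fp(.024,-.04,.22)); delta(tool(TF),fp(.024,-.04,.22))"
```

```text
[0.49647526 0.17870422 0.21746961]
rot [0.439  0.2682 1.0792] shift(target axes) mm [ 435.7 -193.1  129.2]
```

>>> drive_tool --steps '[0.0439,0.0268,0.1079,0,0,0,0,0.0439,0.0268,0.1079,0,0,0,0,0.0439,0.0268,0.1079,0,0,0,0,0.0439,0.0268,0.1079,0,0,0,0,0.0439,0.0268,0.1079,0,0,0,0,0.0439,0.0268,0.1079,0,0,0,0,0.0439,0.0268,0.1079,0,0,0,0,0.0439,0.0268,0.1079,0,0,0,0,0.0439,0.0268,0.1079,0,0,0,0,0.0439,0.0268,0.1079,0,0,0,0]'

```text
time_s: 1.03
tcp_pos: [0.2176, 0.5854, 0.2416]
ee_rot: [[0.108, -0.877, 0.469], [-0.994, -0.094, 0.054], [-0.003, -0.472, -0.882]]
wrist_force: [0.0, -0.6, -0.0]
gripper_width: 0.325
gripper_force: 0.0
```

>>> drive_tool --steps '[0,0,0,0.036,-0.016,0.011,0,0,0,0,0.036,-0.016,0.011,0,0,0,0,0.036,-0.016,0.011,0,0,0,0,0.036,-0.016,0.011,0,0,0,0,0.036,-0.016,0.011,0,0,0,0,0.036,-0.016,0.011,0,0,0,0,0.036,-0.016,0.011,0,0,0,0,0.036,-0.016,0.011,0,0,0,0,0.036,-0.016,0.011,0,0,0,0,0.036,-0.016,0.011,0]'

```text
time_s: 1.87
tcp_pos: [0.4506, 0.2482, 0.2194]
ee_rot: [[0.114, -0.877, 0.467], [-0.993, -0.1, 0.055], [-0.002, -0.47, -0.882]]
wrist_force: [1.0, 0.6, -0.3]
gripper_width: 0.005
gripper_force: 0.0
```

```bash
python3 -c "
from h import *
st(); delta(tool(TF),fp(.024,-.04,.22))"
```

```text
t 1.87 y,n,s mm [ 98.2 -72.5 239.4] f yns [ 0.5  0.8 -0.7] w 0.4 gf 0.0
joints [ 52.   2. -49.  48. -27. -87.]
rot [-0.0011  0.002   0.0002] shift(target axes) mm [ 74.2 -32.5  19.4]
```

>>> drive_tool --steps '[0,0,0,0.036,-0.016,0.01,0,0,0,0,0.036,-0.016,0.009,0,0,0,0,0,0,0,0,0,0,0,0,0,0,0]'

```text
time_s: 2.2
tcp_pos: [0.496, 0.1805, 0.2173]
ee_rot: [[0.108, -0.878, 0.467], [-0.994, -0.095, 0.052], [-0.001, -0.47, -0.883]]
wrist_force: [0.1, 0.0, 0.7]
gripper_width: 0.005
gripper_force: 0.0
```

Run:
```python
from h import *
st(); delta(tool(TF),fp(.024,-.04,.151))
p=r.camera_params("wrist");im=r.capture("wrist")
K=np.array(p["camera_matrix"]);E=np.array(p["extrinsics"])
def pw(X):
    q=E[:3,:3]@X+E[:3,3];rr=np.hypot(*q[:2]);th=np.arctan2(rr,q[2]);d=q[:2]/rr*th
    return np.array([K[0,0]*d[0]+K[0,2],K[1,1]*d[1]+K[1,2]])
k=2
im=cv2.resize(im,None,fx=1.56,fy=1.56,interpolation=cv2.INTER_CUBIC);k=1.56
for X,c in((fp(.0605,0,.13),(0,0,255)),(fp(.0235,0,.143),(0,255,0)),(fp(-.05,0,.12),(255,0,0)),(fp(.05,0,.12),(255,0,0)),(fp(.05,.004,.0),(255,0,255)),(kp(.044,0,.07),(0,255,255)),(kp(-.044,0,.07),(0,255,255)),(kp(.052,.022,.007),(255,255,0)),(kp(-.052,.022,.007),(255,255,0))):
    q=pw(X)*k;print(q);cv2.circle(im,tuple(int(v) for v in q),2,c,-1)
cv2.imwrite("pics/w1.png",im)
```

```text
t 2.2 y,n,s mm [ 25.8 -40.4 220. ] f yns [0.  0.4 0.5] w 0.4 gf 0.0
joints [ 41.   3. -48.  46. -22. -75.]
rot [-0.0005 -0.0008 -0.0046] shift(target axes) mm [ 1.8 -0.4 69. ]
[318.78005473 365.50531682]
[310.68555092 308.55467099]
[313.25951232 160.25614761]
[320.32174046 341.3429554 ]
[337.7029253 287.7991624]
[ 279.13166437 -169.28695726]
[ 300.70339572 -246.91240725]
[ 267.58226051 -116.45476652]
[ 288.79606558 -204.8318588 ]
```

View pics/w1.png

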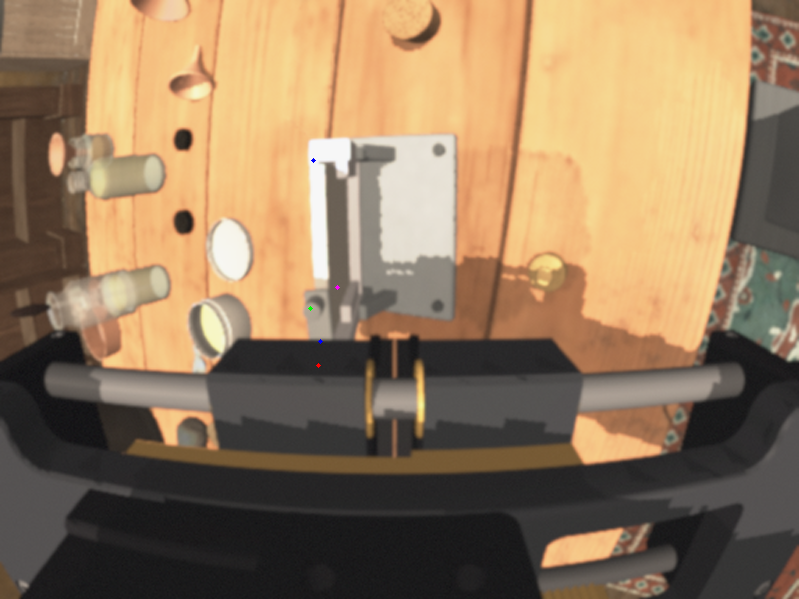

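The wrist view shows the pin near (316,302), within about 3 mm of the prediction, and the plate's top edge as the white strip from (320,165) to (322,278). The fit is good enough to push the pin.

>>> drive_tool --steps '[0,0,0,0,0,0.018,0,0,0,0,0,0,0.018,0,0,0,0,0,0,0.018,0,0,0,0,0,0,0.015,0,0,0,0,0,0,0,0]'

```text
time_s: 2.67
tcp_pos: [0.5255, 0.187, 0.1636]
ee_rot: [[0.115, -0.877, 0.466], [-0.993, -0.104, 0.05], [0.005, -0.469, -0.883]]
wrist_force: [0.2, -1.9, 0.2]
gripper_width: 0.004
gripper_force: 0.0
```

>>> drive_tool --steps '[0,0,0,0,-0.008,0,0,0,0,0,0,-0.008,0,0,0,0,0,0,-0.008,0,0,0,0,0,-0.002,-0.008,0,0,0,0,0,-0.002,-0.008,0,0,0,0,0,-0.004,-0.008,0,0,0,0,0,0,0,0,0]'

```text
time_s: 3.25
tcp_pos: [0.5672, 0.2023, 0.1897]
ee_rot: [[0.114, -0.875, 0.47], [-0.994, -0.1, 0.055], [-0.001, -0.473, -0.881]]
wrist_force: [-0.0, -0.2, 0.6]
gripper_width: 0.005
gripper_force: 0.1
```

Run:
```python
from h import *
st()
im=np.hstack([r.capture("wrist")[80:300,100:420],r.capture("scene")[180:290,190:290].repeat(2,0).repeat(2,1)])
cv2.imwrite("pics/w2.png",cv2.resize(im,None,fx=1.5,fy=1.5,interpolation=cv2.INTER_CUBIC))
```

```text
t 3.25 y,n,s mm [ 39.4  11.4 161.3] f yns [-0.2  0.2  0.5] w 0.4 gf 0.1
joints [ 35.  12. -43.  53. -16. -78.]
```

View pics/w2.png

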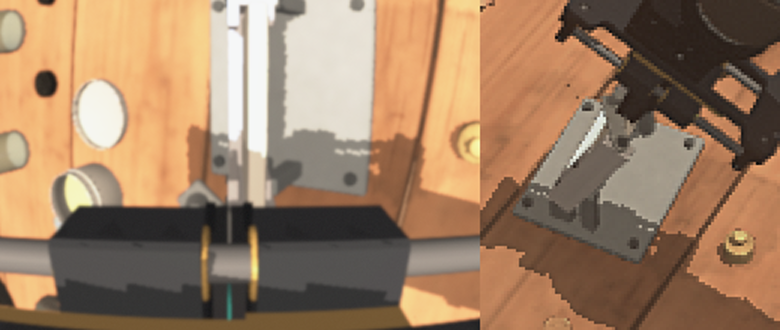

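The tab has swung away from the robot: its end shows left of the plate strip at (200,190). The fingers sit a bit high on the pin, so the second stage pushes it to the left from the other side.

>>> drive_tool --steps '[0,0,0,0.011,0,0,0,0,0,0,0.011,0,0,0,0,0,0,0,-0.011,0,0,0,0,0,0,-0.011,0,0,0,0,0,0,0,0,0]'

```text
time_s: 3.77
tcp_pos: [0.5905, 0.1791, 0.2003]
ee_rot: [[0.11, -0.875, 0.471], [-0.994, -0.096, 0.052], [-0.0, -0.474, -0.881]]
wrist_force: [-0.2, 0.4, -0.3]
gripper_width: 0.005
gripper_force: 0.0
```

>>> drive_tool --steps '[0,0,0,0,0,0.004,0,0,0,0,0,0,0.004,0,0,0,0,0,0,0.004,0,0,0,0,0,0,0,0]'

```text
time_s: 4.1
tcp_pos: [0.5934, 0.1785, 0.1863]
ee_rot: [[0.11, -0.878, 0.466], [-0.994, -0.099, 0.049], [0.003, -0.469, -0.883]]
wrist_force: [-0.1, -0.9, -0.4]
gripper_width: 0.005
gripper_force: 0.0
```

Run:
```python
from h import *
st();delta(tool(TF),fp(.017,.033,.149))
```

```text
t 4.1 y,n,s mm [ 12.9  30.4 147.3] f yns [-0.9 -0.4 -0.2] w 0.4 gf 0.0
joints [ 32.  13. -41.  49. -16. -71.]
rot [ 0.0005 -0.0042 -0.0006] shift(target axes) mm [-4.1 -2.6 -1.7]
```

>>> drive_tool --steps '[0,0,0,-0.004,0,-0.003,0,0,0,0,-0.005,0,0,0,0,0,0,-0.005,0,0,0,0,0,0,-0.005,0,0,0,0,0,0,-0.005,0,0,0,0,0,0,-0.005,0,0,0,0,0,0,0,0,0,0]'

```text
time_s: 4.68
tcp_pos: [0.5906, 0.2108, 0.192]
ee_rot: [[0.114, -0.875, 0.471], [-0.994, -0.1, 0.054], [0.0, -0.474, -0.881]]
wrist_force: [2.4, -0.7, 1.0]
gripper_width: 0.006
gripper_force: 1.0
```

Run:
```python
from h import *
st();delta(tool(TF),fp(.043,.033,.150))
```

```text
t 4.68 y,n,s mm [ 45.3  33.8 151.9] f yns [-0.9  2.5 -0.2] w 0.5 gf 1.0
joints [ 35.  14. -39.  49. -18. -74.]
rot [-0.0049  0.0002  0.0008] shift(target axes) mm [2.3 0.8 1.9]
```

>>> drive_tool --steps '[0,0,0,0.01,0,0,0,0,0,0,0.005,0,-0.015,0,0,0,0,0,0,-0.02,0.2,0,0,0,0.01,0.01,-0.015,0.4,0,0,0,0.01,0.01,0,0.4,0,0,0,0.01,0.014,0,0.4,0,0,0,0,0,0,0.4,0,0,0,0,0,0,0.4]'

```text
time_s: 5.35
tcp_pos: [0.5408, 0.157, 0.2182]
ee_rot: [[0.111, -0.877, 0.468], [-0.994, -0.099, 0.05], [0.002, -0.47, -0.882]]
wrist_force: [0.2, 0.4, -0.1]
gripper_width: 0.354
gripper_force: 0.0
```

```bash
cat >> h.py <<'E'
def wr():
    p=r.camera_params("wrist");K=np.array(p["camera_matrix"]);E=np.array(p["extrinsics"]);im=r.capture("wrist")
    def pw(X):
        q=E[:3,:3]@X+E[:3,3];rr=np.hypot(*q[:2]);th=np.arctan2(rr,q[2]);d=q[:2]/rr*th
        return np.array([K[0,0]*d[0]+K[0,2],K[1,1]*d[1]+K[1,2]])
    return im,pw
E
python3 - <<'E'
from h import *
st();delta(tool(TF),fp(0,0,.102))
im,pw=wr()
x0,y0,w,h,k=150,70,200,150,4
c=cv2.resize(im[y0:y0+h,x0:x0+w],None,fx=k,fy=k,interpolation=cv2.INTER_CUBIC)
for nm,X in dict(piv=fp(.0605,0,.13),pl=fp(-.05,0,.12),plf=fp(-.05,.004,.12),pm=fp(0,.004,.12),pmb=fp(0,-.004,.12)).items():
    q=(pw(X)-[x0,y0])*k;print(nm,q.round());cv2.circle(c,tuple(int(v) for v in q),3,(0,0,255),-1)
cv2.imwrite("pics/w3.png",c)
E
```

```text
t 5.35 y,n,s mm [ -2.6  -2.9 201.2] f yns [ 0.4  0.2 -0.3] w 30.8 gf 0.0
joints [ 36.   6. -43.  41. -21. -65.]
rot [-0.001  -0.003  -0.0005] shift(target axes) mm [-2.6 -2.9 99.2]
piv [390. 818.]
pl [388. 275.]
plf [366. 276.]
pm [369. 529.]
pmb [409. 529.]
```

View pics/w3.png

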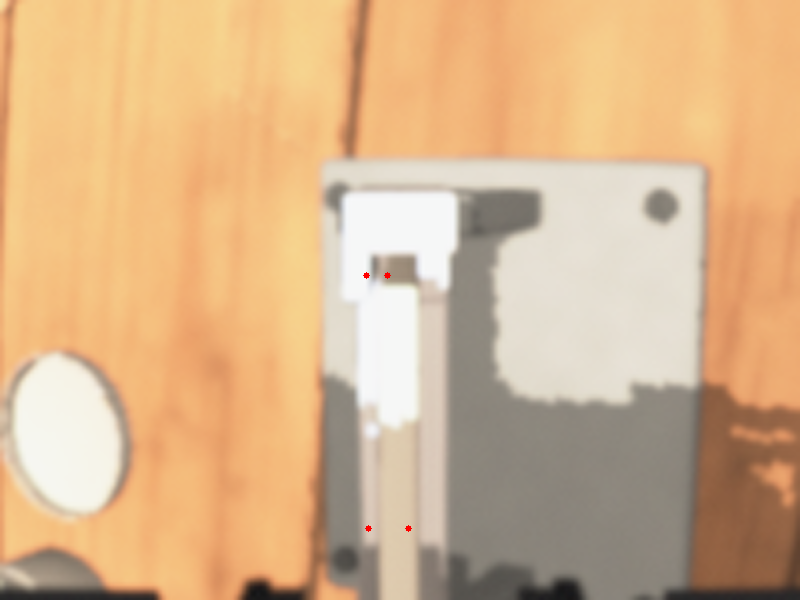

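The plate's top edge spans columns 380–418, about 2 mm nearer the robot than I computed. The tab is clear of the plate (out of this view), so I'll line up and descend.

>>> drive_tool --steps '[0,0,0,-0.004,-0.001,0.012,0.4,0,0,0,0,0,0.012,0.4,0,0,0,0,0,0.012,0.4,0,0,0,0,0,0.012,0.4,0,0,0,0,0,0.012,0.4,0,0,0,0,0,0,0.4,0,0,0,0,0,0,0.4]'

```text
time_s: 5.98
tcp_pos: [0.5712, 0.1647, 0.1669]
ee_rot: [[0.109, -0.878, 0.467], [-0.994, -0.098, 0.05], [0.002, -0.47, -0.883]]
wrist_force: [-0.5, -0.3, 0.1]
gripper_width: 0.402
gripper_force: 0.0
```

Run:
```python
from h import *
st();delta(tool(TF),fp(.0015,-.002,.102))
```

```text
t 5.98 y,n,s mm [  1.7   0.4 141.2] f yns [-0.2 -0.4  0.3] w 35.0 gf 0.0
joints [ 25.  12. -48.  72.  -9. -89.]
rot [-0.0001 -0.0034 -0.0021] shift(target axes) mm [ 0.2  2.4 39.2]
```

Joint 5 is at its limit here, because the forearm lines up with the tool. I'll lift and take the wrist the other way, leaning the tool about 20° within the plate's plane, so the pads stay flat on the plate.

```bash
cat >> h.py <<'E'
PH=np.radians(20)
def tl(t,ph=PH): return Rz(t)@R.from_rotvec(ph*n).as_matrix()@np.column_stack([-y,-n,-u])
def tv(t): return Rz(t)@np.column_stack([-y,-np.array([1.,0,0]),[0,0,-1.]])
E
python3 - <<'E'
from h import *
A,V,B=tool(TF),tv(TF),tl(TF)
print(B[:,2],Rz(TF).T@B[:,2])
print(R.from_matrix(A.T@V).as_rotvec(),R.from_matrix(V.T@B).as_rotvec(),R.from_matrix(A.T@B).as_rotvec(),R.from_matrix(V.T@tl(TF)).magnitude())
E
```

```text
[ 0.39974034  0.38962375 -0.82969934] [ 0.44115896  0.34202014 -0.82969934]
[-4.88692191e-01  2.08499086e-18 -3.40713953e-18] [ 0.48368034 -0.34206304 -0.08528589] [ 3.45215601e-17 -3.49065850e-01  1.43933576e-17] 0.5985210755021805
```

>>> drive_tool --steps '[0,0,0,0,0,-0.012,0.4,0,0,0,0,0,-0.012,0.4,0,0,0,0,0,-0.015,0.4,0,0,0,0,0,-0.02,0.4,0,0,0,0,0,-0.02,0.4,0,0,0,0,0,0,0.4]'

```text
time_s: 6.48
tcp_pos: [0.5341, 0.1647, 0.2418]
ee_rot: [[0.114, -0.873, 0.474], [-0.993, -0.098, 0.059], [-0.005, -0.477, -0.879]]
wrist_force: [-0.4, 0.7, -0.7]
gripper_width: 0.398
gripper_force: 0.0
```

>>> drive_tool --steps '[-0.098,0,0,0,0,0,0.4,-0.098,0,0,0,0,0,0.4,-0.098,0,0,0,0,0,0.4,-0.098,0,0,0,0,0,0.4,-0.098,0,0,0,0,0,0.4,0,0,0,0,0,0,0.4,0,0,0,0,0,0,0.4]'

```text
time_s: 7.07
tcp_pos: [0.5368, 0.1603, 0.2368]
ee_rot: [[0.105, -0.994, 0.034], [-0.994, -0.105, -0.002], [0.006, -0.033, -0.999]]
wrist_force: [-0.9, 0.6, -0.8]
gripper_width: 0.401
gripper_force: 0.0
```

Run:
```python
from h import *
st();delta(tl(TF),fp(0.0015,-.002,.22))
```

```text
t 7.07 y,n,s mm [  1.1   2.6 219.2] f yns [ 0.8 -1.1 -0.3] w 34.9 gf 0.0
joints [ 34.  15. -11.   1. -62. -28.]
rot [ 0.4498 -0.3505 -0.0853] shift(target axes) mm [-0.6  4.6 -0.6]
```

```bash
sed -i 's/PH=np.radians(20)/PH=np.radians(-14)/' h.py
python3 - <<'E'
from h import *
delta(tl(TF),fp(-0.006,-.002,.20)); print(tl(TF)[:,2])
E
```

```text
rot [0.4538 0.2326 0.0498] shift(target axes) mm [ 2.3  4.6 20.4]
[ 0.47991897 -0.18896601 -0.85672028]
```

>>> drive_tool --steps '[0.0907,0.0465,0.01,0,0,0,0.4,0.0907,0.0465,0.01,0,0,0,0.4,0.0907,0.0465,0.01,0,0,0,0.4,0.0907,0.0465,0.01,0,0,0,0.4,0.0907,0.0465,0.01,0,0,0,0.4,0,0,0,0.002,0.004,0.02,0.4,0,0,0,0,0,0,0.4,0,0,0,0,0,0,0.4]'

```text
time_s: 7.73
tcp_pos: [0.5415, 0.1502, 0.219]
ee_rot: [[0.004, -0.892, 0.451], [-0.978, -0.097, -0.184], [0.208, -0.441, -0.873]]
wrist_force: [0.4, -0.5, 0.9]
gripper_width: 0.402
gripper_force: 0.0
```

Run:
```python
from h import *
st();delta(tl(TF),fp(-0.006,-.002,.106))
```

```text
t 7.73 y,n,s mm [ -9.4  -2.6 201.9] f yns [-0.5  0.8  0.6] w 35.0 gf 0.0
joints [ 40.   9. -42.  49. -35. -76.]
rot [0.0326 0.0086 0.0033] shift(target axes) mm [-26.5  -0.6  92.2]
```

>>> drive_tool --steps '[0.0326,0.0086,0.0033,0,0,0,0.4,0,0,0,-0.0038,0,0.013,0.4,0,0,0,-0.0038,0,0.013,0.4,0,0,0,-0.0038,0,0.013,0.4,0,0,0,-0.0038,0,0.013,0.4,0,0,0,0,0,0,0.4,0,0,0,0,0,0,0.4]'

```text
time_s: 8.32
tcp_pos: [0.5687, 0.1559, 0.1727]
ee_rot: [[-0.005, -0.876, 0.482], [-0.977, -0.098, -0.189], [0.213, -0.472, -0.856]]
wrist_force: [0.1, 0.3, -0.0]
gripper_width: 0.403
gripper_force: 0.0
```

Run:
```python
from h import *
st();delta(tl(TF),fp(-0.006,-.002,.106))
im,pw=wr()
x0,y0,w,h,k=130,90,200,150,4
c=cv2.resize(im[y0:y0+h,x0:x0+w],None,fx=k,fy=k,interpolation=cv2.INTER_CUBIC)
for nm,X in dict(pl=fp(-.05,0,.12),pmf=fp(-.02,.004,.12),pmb=fp(-.02,-.004,.12)).items():
    q=(pw(X)-[x0,y0])*k;print(nm,q.round());cv2.circle(c,tuple(int(v) for v in q),3,(0,0,255),-1)
cv2.imwrite("pics/w4.png",c)
```

```text
t 8.32 y,n,s mm [-6.800e+00  1.000e-01  1.479e+02] f yns [ 0.3  0.1 -0.1] w 35.1 gf 0.0
joints [ 33.  14. -46.  68. -27. -92.]
rot [-0.0023 -0.0004 -0.0018] shift(target axes) mm [-10.9   2.1  40.5]
pl [482. 301.]
pmf [457. 495.]
pmb [508. 495.]
```

View pics/w4.png

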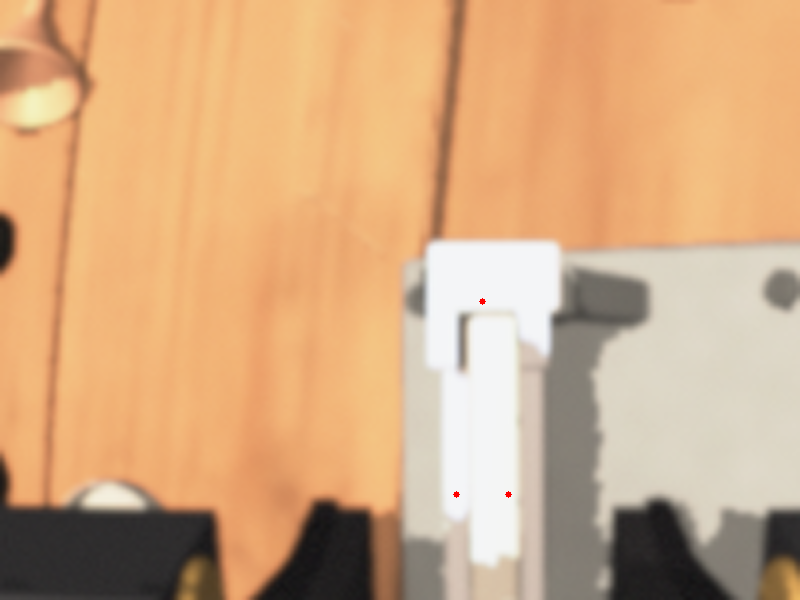

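The plate's top edge spans columns 468–518 (centre 493) and the fingers are centred at 492, so the gripper is already over the plate. I'll descend straight.

>>> drive_tool --steps '[0,0,0,-0.0027,0,0.01,0.4,0,0,0,-0.0027,0,0.01,0.4,0,0,0,-0.0027,0,0.01,0.4,0,0,0,-0.0027,0,0.01,0.4,0,0,0,0,0,0,0.4,0,0,0,0,0,0,0.25,0,0,0,0,0,0,0.25]'

```text
time_s: 8.95
tcp_pos: [0.5879, 0.1593, 0.1369]
ee_rot: [[-0.005, -0.875, 0.483], [-0.977, -0.099, -0.188], [0.213, -0.473, -0.855]]
wrist_force: [0.3, 0.4, -0.4]
gripper_width: 0.316
gripper_force: 0.0
```

Run:
```python
from h import *
st();delta(tl(TF),fp(-0.006,-.0,.106))
```

```text
t 8.95 y,n,s mm [ -5.6   0.4 107.2] f yns [ 0.3  0.1 -0.5] w 27.5 gf 0.0
joints [  28.   18.  -47.   82.  -23. -102.]
rot [-0.0038  0.0002 -0.0016] shift(target axes) mm [0.1 0.4 1.3]
```

>>> drive_tool --steps '[-0.003,0,0,0,0,0,0.2,0,0,0,0,0,0,0.14,0,0,0,0,0,0,0.12,0,0,0,0,0,0,0.12]'

```text
time_s: 9.28
tcp_pos: [0.5876, 0.1593, 0.1359]
ee_rot: [[-0.004, -0.877, 0.48], [-0.977, -0.099, -0.189], [0.213, -0.469, -0.857]]
wrist_force: [0.4, 0.5, -0.2]
gripper_width: 0.139
gripper_force: 0.0
```

>>> drive_tool --steps '[0,0,0,0,0,0,0.11,0,0,0,0,0,0,0.1]'

```text
time_s: 9.45
tcp_pos: [0.5876, 0.159, 0.1356]
ee_rot: [[-0.004, -0.878, 0.479], [-0.977, -0.099, -0.189], [0.214, -0.469, -0.857]]
wrist_force: [-0.2, -0.4, -0.7]
gripper_width: 0.109
gripper_force: 0.0
```

Run:
```python
from h import *
st()
```

```text
t 9.45 y,n,s mm [ -5.9  -0.5 106.2] f yns [-0.4 -0.5 -0.5] w 9.5 gf 0.0
joints [  28.   18.  -47.   81.  -23. -101.]
```

>>> drive_tool --steps '[0,0,0,0,0,0,0.09,0,0,0,0,0,0,0.08,0,0,0,0,0,0,0.0,0,0,0,0,0,0,0.0]'

```text
time_s: 9.78
tcp_pos: [0.5878, 0.159, 0.1357]
ee_rot: [[-0.004, -0.878, 0.479], [-0.977, -0.099, -0.19], [0.214, -0.469, -0.857]]
wrist_force: [0.3, -0.9, 0.6]
gripper_width: 0.09
gripper_force: 30.0
```

Run:
```python
from h import *
st()
```

```text
t 9.78 y,n,s mm [ -5.9  -0.2 106.2] f yns [-0.9  0.5  0.4] w 7.8 gf 30.0
joints [  28.   18.  -47.   81.  -23. -101.]
```

>>> drive_tool --steps '[0,0,0,0.0012,0,-0.0049,0,0,0,0,0.0012,0,-0.0049,0,0,0,0,0.0012,0,-0.0049,0,0,0,0,0.0012,0,-0.0049,0,0,0,0,0,0,0,0]'

```text
time_s: 10.2
tcp_pos: [0.5781, 0.1583, 0.1539]
ee_rot: [[-0.004, -0.877, 0.48], [-0.977, -0.098, -0.189], [0.213, -0.469, -0.857]]
wrist_force: [1.1, -0.1, 0.1]
gripper_width: 0.088
gripper_force: 30.0
```

Run:
```python
from h import *
st();delta(tl(TF),fp(-.006,-.0002,.19))
```

```text
t 10.2 y,n,s mm [ -5.5  -0.3 126.9] f yns [-0.2  1.  -0.5] w 7.7 gf 30.0
joints [ 31.  16. -47.  74. -25. -96.]
rot [ 0.0003  0.0003 -0.0012] shift(target axes) mm [ 15.8  -0.1 -61.1]
```

>>> drive_tool --steps '[0,0,0,0.002,0,-0.0078,0,0,0,0,0.002,0,-0.0078,0,0,0,0,0.002,0,-0.0078,0,0,0,0,0.002,0,-0.0078,0,0,0,0,0.002,0,-0.0078,0]'

```text
time_s: 10.62
tcp_pos: [0.5594, 0.1558, 0.1889]
ee_rot: [[-0.004, -0.878, 0.479], [-0.977, -0.099, -0.189], [0.213, -0.469, -0.857]]
wrist_force: [3.1, 0.3, -0.9]
gripper_width: 0.09
gripper_force: 30.0
```

>>> drive_tool --steps '[0,0,0,0.002,0,-0.0078,0,0,0,0,0.002,0,-0.0078,0,0,0,0,0.002,0,-0.0078,0,0,0,0,0.002,0,-0.0078,0,0,0,0,0,0,0,0]'

```text
time_s: 11.03
tcp_pos: [0.5441, 0.1538, 0.2179]
ee_rot: [[-0.004, -0.877, 0.48], [-0.977, -0.098, -0.189], [0.213, -0.469, -0.857]]
wrist_force: [0.1, -1.6, -2.0]
gripper_width: 0.09
gripper_force: 30.0
```

Run:
```python
from h import *
st()
# target above rack: foot 30mm above ledge along s, 25 mm off the back in n (foot at TCP-106)
print(kp(-.006,.03,.106+.05)); delta(tl(TK),kp(-.006,.03,.106+.05))
```

```text
t 11.03 y,n,s mm [ -6.1  -0.5 199.4] f yns [-1.6 -1.1 -1.7] w 7.8 gf 30.0
joints [ 39.   9. -44.  54. -33. -81.]
[ 0.63524668 -0.16566727  0.23732397]
rot [-0.0239  0.0537  0.0961] shift(target axes) mm [303.7 -89.8 102.2]
```

>>> drive_tool --steps '[0,0,0,0.0043,-0.0094,-0.0171,0,0,0,0,0.0043,-0.0094,-0.0171,0,0,0,0,0.0043,-0.0094,-0.0171,0,-0.012,0.027,0.048,0,0,0,0,-0.012,0.027,0.048,0,0,0,0,0,0,0,0,0,0,0]'

```text
time_s: 11.53
tcp_pos: [0.5449, 0.1541, 0.2766]
ee_rot: [[-0.115, -0.883, 0.454], [-0.97, 0.001, -0.244], [0.215, -0.468, -0.857]]
wrist_force: [0.1, -0.7, -2.6]
gripper_width: 0.089
gripper_force: 30.0
```

Run:
```python
from h import *
st();delta(tl(TK),kp(-.006,.014,.106+.07))
```

```text
t 11.53 y,n,s mm [ -5.9  27.8 250.9] f yns [-0.7 -1.2 -2.3] w 7.8 gf 30.0
joints [ 43.   7. -34.  43. -46. -76.]
rot [ 0.0011 -0.0017  0.0001] shift(target axes) mm [296.4 -45.5 132.8]
```

>>> drive_tool --steps '[0,0,0,0.0296,-0.0045,0.0133,0,0,0,0,0.0296,-0.0045,0.0133,0,0,0,0,0.0296,-0.0045,0.0133,0,0,0,0,0.0296,-0.0045,0.0133,0,0,0,0,0.0296,-0.0045,0.0133,0,0,0,0,0.0296,-0.0045,0.0133,0,0,0,0,0.0296,-0.0045,0.0133,0,0,0,0,0.0296,-0.0045,0.0133,0,0,0,0,0.0296,-0.0045,0.0133,0,0,0,0,0.0296,-0.0045,0.0133,0]'

```text
time_s: 12.37
tcp_pos: [0.6101, -0.1681, 0.2464]
ee_rot: [[-0.113, -0.884, 0.453], [-0.97, -0.001, -0.244], [0.216, -0.467, -0.858]]
wrist_force: [0.6, 0.7, -1.4]
gripper_width: 0.09
gripper_force: 30.0
```

>>> drive_tool --steps '[0,0,0,0,0,0,0,0,0,0,0,0,0,0,0,0,0,0,0,0,0]'

```text
time_s: 12.62
tcp_pos: [0.6104, -0.1663, 0.2469]
ee_rot: [[-0.114, -0.884, 0.453], [-0.97, -0.0, -0.244], [0.215, -0.467, -0.858]]
wrist_force: [1.0, 0.9, -1.8]
gripper_width: 0.091
gripper_force: 30.0
```

Run:
```python
from h import *
st("K");delta(tl(TK),kp(-.006,.015,.106+.03))
im,pw=wr()
s=r.capture("scene")[110:190,240:320];t=r.capture("top")[130:200,310:380]
def rs(i,k): return cv2.resize(i,None,fx=k,fy=k,interpolation=cv2.INTER_CUBIC)
a=rs(s,4);b=cv2.resize(t,(320,320),interpolation=cv2.INTER_CUBIC)
c=rs(im[100:260,150:330],320/160)
cv2.imwrite("pics/r1.png",np.hstack([a[:,:300],b[:,:140*2],c[:,:220]])[:,:800] if 0 else np.vstack([np.hstack([a,b]),np.zeros((4,640,3),np.uint8)]))
```

```text
t 12.62 y,n,s mm [ -6.6  12.6 176.1] f yns [ 0.9  0.1 -2. ] w 7.9 gf 30.0
joints [  3.  10. -35.  42. -23. -42.]
rot [ 0.0025 -0.0015  0.0013] shift(target axes) mm [-10.3  -2.4  38.7]
```

View pics/r1.png

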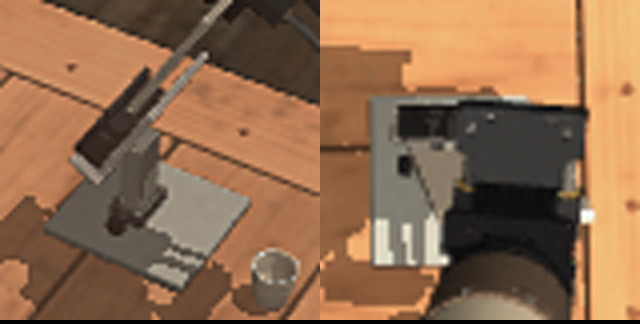

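The plate hangs just outside the rack's back, parallel to it, with its left foot corner at (130,108) in the scene crop. I'll descend partway, then feel for the back.

>>> drive_tool --steps '[0,0,0,-0.0025,0,0.0097,0,0,0,0,-0.0025,0,0.0097,0,0,0,0,-0.0025,0,0.0097,0,0,0,0,-0.0025,0,0.0097,0,0,0,0,0,0,0,0,0,0,0,0,0,0,0]'

```text
time_s: 13.27
tcp_pos: [0.6295, -0.1651, 0.2122]
ee_rot: [[-0.113, -0.884, 0.454], [-0.97, -0.001, -0.243], [0.215, -0.468, -0.857]]
wrist_force: [0.0, 0.2, -1.0]
gripper_width: 0.093
gripper_force: 30.0
```

>>> drive_tool --steps '[0,0,0,0,0.002,0,0,0,0,0,0,0.002,0,0,0,0,0,0,0,0,0]'

```text
time_s: 13.52
tcp_pos: [0.6259, -0.1654, 0.2112]
ee_rot: [[-0.114, -0.883, 0.455], [-0.97, -0.0, -0.243], [0.215, -0.469, -0.856]]
wrist_force: [-0.4, -0.3, -1.5]
gripper_width: 0.093
gripper_force: 30.0
```

Run:
```python
from h import *
st("K");delta(tl(TK),kp(-.006,.004,.106))
```

```text
t 13.52 y,n,s mm [ -5.7   9.5 137.4] f yns [-0.3 -1.1 -1.1] w 8.1 gf 30.0
joints [ -1.  14. -38.  55. -17. -54.]
rot [-0.     -0.001   0.0009] shift(target axes) mm [-7.3  5.5 30.5]
```

>>> drive_tool --steps '[0,0,0,0,0.001,0,0,0,0,0,0,0.001,0,0,0,0,0,0,0,0,0]'

```text
time_s: 13.77
tcp_pos: [0.6243, -0.1656, 0.2099]
ee_rot: [[-0.114, -0.883, 0.455], [-0.97, 0.0, -0.243], [0.215, -0.469, -0.857]]
wrist_force: [-0.1, -0.9, -2.0]
gripper_width: 0.091
gripper_force: 30.0
```

>>> drive_tool --steps '[0,0,0,0,0.001,0,0,0,0,0,0,0.001,0,0,0,0,0,0,0,0,0]'

```text
time_s: 14.02
tcp_pos: [0.6228, -0.1656, 0.209]
ee_rot: [[-0.114, -0.883, 0.455], [-0.97, 0.0, -0.243], [0.215, -0.469, -0.857]]
wrist_force: [0.9, 0.2, -1.3]
gripper_width: 0.09
gripper_force: 30.0
```

>>> drive_tool --steps '[0,0,0,0,0.001,0,0,0,0,0,0,0,0,0]'

```text
time_s: 14.18
tcp_pos: [0.6225, -0.1655, 0.209]
ee_rot: [[-0.114, -0.883, 0.456], [-0.97, 0.0, -0.243], [0.214, -0.47, -0.856]]
wrist_force: [2.4, -0.4, -1.2]
gripper_width: 0.088
gripper_force: 30.0
```

Run:
```python
from h import *
st("K");print(r.sense()["moment"])
```

```text
t 14.18 y,n,s mm [ -5.8   5.4 137. ] f yns [-0.4  1.6 -2.2] w 7.7 gf 30.0
joints [ -1.  13. -39.  57. -16. -55.]
[0.60936609 0.49270915 0.02930357]
```

>>> drive_tool --steps '[0,0,0,0,0.001,0,0,0,0,0,0,0,0,0]'

```text
time_s: 14.35
tcp_pos: [0.622, -0.1654, 0.2089]
ee_rot: [[-0.114, -0.882, 0.457], [-0.97, 0.0, -0.243], [0.214, -0.471, -0.856]]
wrist_force: [4.4, -0.6, -1.6]
gripper_width: 0.087
gripper_force: 30.0
```

Run:
```python
from h import *
st("K")
```

```text
t 14.35 y,n,s mm [ -5.7   5.  137.1] f yns [-0.6  3.2 -3.5] w 7.6 gf 30.0
joints [ -1.  13. -40.  58. -16. -56.]
```

The back is felt at n ≈ 5.3 mm. I'll back off 2.5 mm and feel downward for the ledge.

>>> drive_tool --steps '[0,0,0,0,-0.0025,0,0,0,0,0,-0.0015,0,0.006,0,0,0,0,-0.0015,0,0.006,0,0,0,0,-0.001,0,0.004,0,0,0,0,0,0,0,0,0,0,0,0,0,0,0]'

```text
time_s: 14.85
tcp_pos: [0.6307, -0.1658, 0.1941]
ee_rot: [[-0.114, -0.884, 0.454], [-0.97, 0.0, -0.243], [0.215, -0.468, -0.857]]
wrist_force: [1.1, -0.9, -2.3]
gripper_width: 0.092
gripper_force: 30.0
```

Run:
```python
from h import *
st("K");delta(tl(TK),kp(-.006,.007,.106))
```

```text
t 14.85 y,n,s mm [ -6.2   5.7 120. ] f yns [-0.9 -0.1 -2.5] w 8.0 gf 30.0
joints [ -3.  15. -40.  65. -14. -62.]
rot [ 0.0016 -0.0013  0.0008] shift(target axes) mm [-3.5 -1.3 13.5]
```

>>> drive_tool --steps '[0,0,0,-0.0005,-0.0005,0.002,0,0,0,0,-0.0005,0,0.002,0,0,0,0,-0.0005,0,0.002,0,0,0,0,0,0,0,0]'

```text
time_s: 15.18
tcp_pos: [0.6339, -0.1657, 0.1886]
ee_rot: [[-0.114, -0.884, 0.454], [-0.97, -0.0, -0.243], [0.215, -0.468, -0.857]]
wrist_force: [0.0, -0.7, -0.9]
gripper_width: 0.087
gripper_force: 30.0
```

>>> drive_tool --steps '[0,0,0,-0.0005,0,0.002,0,0,0,0,0,0,0,0]'

```text
time_s: 15.35
tcp_pos: [0.635, -0.1659, 0.1873]
ee_rot: [[-0.114, -0.883, 0.454], [-0.97, 0.0, -0.244], [0.215, -0.468, -0.857]]
wrist_force: [-1.7, 0.9, 1.2]
gripper_width: 0.088
gripper_force: 30.0
```

>>> drive_tool --steps '[0,0,0,-0.0005,0,0.002,0,0,0,0,0,0,0,0]'

```text
time_s: 15.52
tcp_pos: [0.6361, -0.1659, 0.186]
ee_rot: [[-0.114, -0.883, 0.455], [-0.97, 0.0, -0.244], [0.216, -0.469, -0.856]]
wrist_force: [-4.2, 0.9, 3.2]
gripper_width: 0.088
gripper_force: 30.0
```

Run:
```python
from h import *
st("K");delta(tl(TK),kp(-.006,.007,.106))
```

```text
t 15.52 y,n,s mm [ -6.2   6.6 110.3] f yns [ 0.9 -2.2  4.8] w 7.7 gf 30.0
joints [ -5.  16. -41.  72. -12. -67.]
rot [ 0.0003 -0.0018  0.0007] shift(target axes) mm [-1.3 -0.4  4.1]
```

The force rises about 1.9 N per mm, which matches the sprung ledge; first contact was at s ≈ 113.9. I'll ease up to roughly the plate's own weight, then bring it to the back.

>>> drive_tool --steps '[0,0,0,0.0006,0,-0.0022,0,0,0,0,0,0.001,0,0,0,0,0,0,0.001,0,0,0,0,0,0,0,0,0]'

```text
time_s: 15.85
tcp_pos: [0.6341, -0.1655, 0.1874]
ee_rot: [[-0.114, -0.882, 0.456], [-0.97, -0.0, -0.243], [0.214, -0.47, -0.856]]
wrist_force: [1.3, 0.1, -0.6]
gripper_width: 0.093
gripper_force: 30.0
```

Run:
```python
from h import *
st("K");delta(tl(TK),kp(-.006,.005,.113))
```

```text
t 15.85 y,n,s mm [ -5.9   5.5 112.5] f yns [ 0.1  0.8 -1.1] w 8.1 gf 30.0
joints [ -5.  16. -41.  71. -12. -66.]
rot [-0.0011 -0.0007  0.0006] shift(target axes) mm [ 0.2  0.5 -0.4]
```

>>> drive_tool --steps '[0,0,0,0,0.0007,0.0005,0,0,0,0,0,0,0,0]'

```text
time_s: 16.02
tcp_pos: [0.634, -0.1656, 0.1871]
ee_rot: [[-0.114, -0.882, 0.457], [-0.97, -0.0, -0.243], [0.214, -0.471, -0.856]]
wrist_force: [2.5, 0.2, 0.8]
gripper_width: 0.09
gripper_force: 30.0
```

>>> drive_tool --steps '[0,0,0,0,0.0005,0,0,0,0,0,0,0,0,0]'

```text
time_s: 16.18
tcp_pos: [0.6338, -0.1656, 0.187]
ee_rot: [[-0.114, -0.882, 0.457], [-0.97, -0.0, -0.243], [0.214, -0.471, -0.856]]
wrist_force: [3.8, 0.0, 1.9]
gripper_width: 0.092
gripper_force: 30.0
```

Run:
```python
from h import *
st("K")
```

```text
t 16.18 y,n,s mm [ -6.    5.1 112.3] f yns [ 0.   4.2 -0.1] w 8.0 gf 30.0
joints [ -5.  16. -42.  73. -12. -67.]
```

>>> drive_tool --steps '[0,0,0,0,-0.0008,0,0,0,0,0,0,0,0,0,0,0,0,0,0,0,0.12,0,0,0,0,0,0,0.2,0,0,0,0,0,0,0.35,0,0,0,0,0,0,0.35,0,0,0,0,0,0,0.35]'

```text
time_s: 16.77
tcp_pos: [0.6321, -0.1659, 0.1847]
ee_rot: [[-0.114, -0.885, 0.452], [-0.97, 0.0, -0.243], [0.215, -0.466, -0.858]]
wrist_force: [-0.6, 0.5, -0.3]
gripper_width: 0.311
gripper_force: 0.0
```

Run:
```python
from h import *
st("K")
s=r.capture("scene")[90:190,230:330]
im,pw=wr()
a=cv2.resize(s,(480,480),interpolation=cv2.INTER_CUBIC);b=cv2.resize(im[120:280,180:280],(300,480),interpolation=cv2.INTER_CUBIC)
cv2.imwrite("pics/r2.png",np.hstack([a,b]))
```

```text
t 16.77 y,n,s mm [ -6.2   2.6 111. ] f yns [ 0.5 -0.7 -0. ] w 27.1 gf 0.0
joints [ -5.  16. -42.  72. -12. -67.]
```

View pics/r2.png

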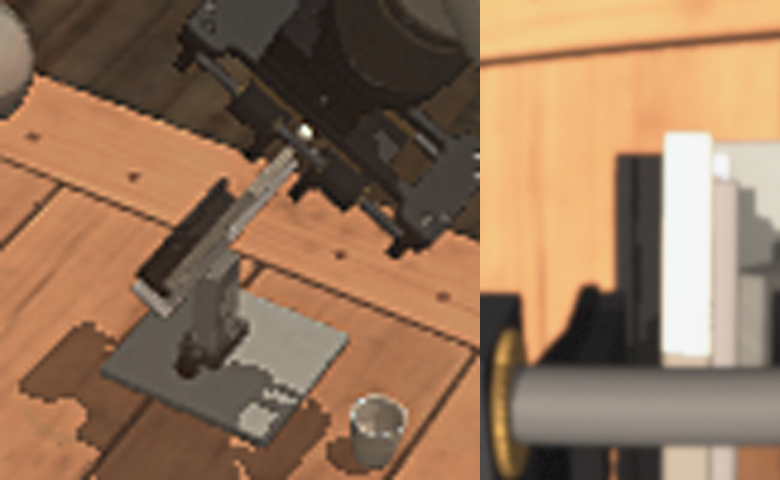

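The plate stands on the ledge, flat against the back, released: the wrist view shows its edge at columns 663–713 beside the back at 713–738. Now I'll withdraw along the tool.

>>> drive_tool --steps '[0,0,0,0,-0.001,-0.004,0.35,0,0,0,0,-0.001,-0.008,0.35,0,0,0,0,0,-0.01,0.35,0,0,0,0,0,-0.015,0.35,0,0,0,0,0,-0.02,0.35,0,0,0,0,0,-0.025,0.35,0,0,0,0,0,-0.025,0.35,0,0,0,0,0,0,0.35,0,0,0,0,0,0,0.35]'

```text
time_s: 17.62
tcp_pos: [0.5866, -0.1391, 0.2804]
ee_rot: [[-0.114, -0.882, 0.458], [-0.97, -0.001, -0.242], [0.214, -0.472, -0.855]]
wrist_force: [0.5, 0.1, -0.0]
gripper_width: 0.352
gripper_force: 0.0
```

Run:
```python
from h import *
st("K")
s=r.capture("scene")[100:290,180:340];t=r.capture("top")[130:240,205:385]
a=cv2.resize(s,(400,475),interpolation=cv2.INTER_CUBIC);b=cv2.resize(t,(400,244),interpolation=cv2.INTER_CUBIC)
b=np.vstack([b,np.zeros((231,400,3),np.uint8)])
cv2.imwrite("pics/r3.png",np.hstack([a,b]))
```

```text
t 17.62 y,n,s mm [ 20.6   7.3 216.9] f yns [ 0.1  0.4 -0.3] w 30.6 gf 0.0
joints [  7.   6. -34.  38. -29. -41.]
```

View pics/r3.png

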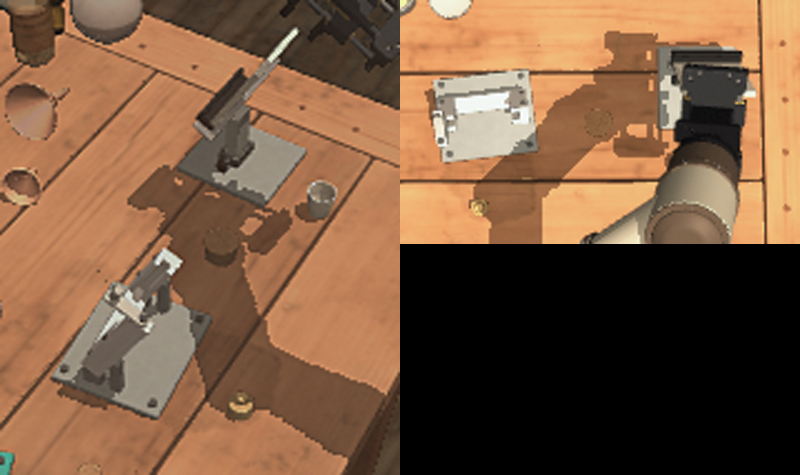

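The plate stands in the rack, the tab is turned aside, and the crucible, weight and cork have not moved. The gripper is clear.

```bash
python3 -c "
from station import r
print(r.finish_job())"
```

```text
the job is handed in; nothing more can be done
None
```

The plate is out of its frame and standing on the rack's ledge, flat against the back and let go; the tab is turned aside, the crucible, weight and cork are untouched, and I handed the job in at about 18 s.

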